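# Reset the tripped breaker on the duty desk's power console

## Task

One of the three breakers on the desk console has tripped: its white handle stands half-way. Re-latch it by pushing the handle right down to off, past the click, so that it stays there when let go, then flip it up to on like its neighbours and shut the clear window fully. Be gentle with the handle, leave the other two breakers on and do not disturb the mug, the mouse or the radio.

Things in the scene. Friction and masses are not known exactly. Their poses are not given: they have to be found in the camera images.
- console: Grey steel desk console fixed to the desk, 340 mm wide (y), 260 mm deep (x). Origin: centre of its underside; x points away from its front edge, y to its left, z up. Its flat face rises along +x at 0.21 rad (12 deg), from 47 mm at the front to 102 mm at the rear; face centre 75 mm above the origin. Breakers stand in a row along y through the face centre, 48 mm apart.
- breaker_trip: The tripped breaker (case and handle), fixed; which of the three places it has varies. Origin: centre of its case on the face; axes parallel to the console's. Black case 50 mm up the face x 38 mm wide, standing 7 mm proud. Its handle is plastic and would break at more than 20 N: push near its top.
- handle_trip (a joint): Angle (rad) of the tripped breaker's handle from square to the face: + leans up the face (away from the front). On = 0.38 (stop), off = -0.42 (stop), tripped about 0.06. While tripped it springs back from either side. Pushed towards off near its top it resists with 8 to 10 N, rising to about 15 N, then clicks over some 3 mm short of the stop and stays off. After that it toggles freely: about 5 N, snaps over past 0.
- pivot_trip (a point): Pivot axis (along y) of the tripped breaker's handle, 8 mm below the face, on the middle of the breaker; axes parallel to the console's.
- handle_trip_top (a point): Top of the tripped breaker's white handle, 34 mm from its pivot: 26 mm above the face when square to it, 19 mm above the case. The handle is 9 mm thick in the direction it swings and 20 mm wide, with a round top. Site z points along the handle.
- handle_b (a joint): Angle of another breaker's handle (same scale); it is on, at 0.38, and must stay on.
- handle_c (a joint): Angle of the third breaker's handle (same scale); it is on, at 0.38, and must stay on.
- window (a joint): Opening angle (rad) of the clear window over the breakers: 0 = shut (lies parallel to the face), starts at 1.8 to 2.0, leaning back; stop at 2.05. A stiff hinge: it stays where it is left and needs about 1 N at its free edge.
- window_hinge (a point): Middle of the window's hinge line (along y), 63 mm up the face from the breakers' row and 32 mm above the face; axes turn with the window. The window is a flat plate 138 mm long (hinge to free edge), 196 mm wide and 3 mm thick, black-edged, with an 18 mm lip on its inner side at the free edge. Fixed clear walls 30 mm high surround the breakers on the rear and sides, 12 mm high in front.
- window_edge (a point): Middle of the window's free edge, on its outer side. Shut, it lies 35 mm above the face, 75 mm down the face (towards the front) from the breakers' row.
- mug: Blue mug, 80 mm wide, 95 mm tall, on the desk to the left of the console. Bystander. Origin: centre of its foot.
- mouse: Computer mouse, 105 x 60 x 33 mm, on the desk to the right of the console. Bystander. Origin: centre of its underside.
- radio: Hand-held radio upright in its charger, 62 x 82 mm, 195 mm tall with its aerial, right of the console near its rear. Bystander. Origin: centre of its foot.

How it is judged:
On the way, in this order (a step that is already met when the one before it is completed fails the run):
1. the tripped breaker stays fully off with nothing touching it (re-latched) (value of joint handle_trip below -0.39 rad and contact force between breaker_trip and anything else below 0.3 N), for 0.2 s.
2. the breaker stays on with nothing touching it (value of joint handle_trip above 0.33 rad and contact force between breaker_trip and anything else below 0.3 N), for 0.2 s.
At the end, for the whole second after the job is handed in: All three breakers are on (handles above 0.33 rad), the window is shut (below 0.05 rad), and the mug, mouse and radio are within 30 mm of where they stood (value of joint each of handle_trip, handle_b, handle_c above 0.33 rad and value of joint window below 0.05 rad and distance of each of mug, mouse, radio from where it was at the start of the episode below 0.03 m); the robot touches nothing.
It fails at once if the tripped breaker is pushed with more than 20 N (contact force between breaker_trip and anything else above 20 N).
It fails at once if another breaker is knocked off (value of joint any of handle_b, handle_c below 0.2 rad).
It fails at once if the mug, mouse or radio is knocked over or pushed away (distance of any of mug, mouse, radio from where it was at the start of the episode above 0.03 m or angle between any of mug, radio's own z axis and vertical above 0.3 rad).
It also fails if it takes over 64 s, if anything falls off the work surface, if the arm or the gripper's body presses on something with over 40 N, if the wrist force passes 120 N, or if a joint passes its speed limit or range.

## Robot

A 6-joint arm with a two-finger parallel gripper is mounted at the origin on the work surface. World frame = base frame: x ahead of the robot, y to its left, z up, the work surface at z = 0. Lengths are in m, angles in rad, forces in N, time in s.
With the tool pointing down it reaches from about 0.25 to 0.775 m from the base axis. Payload 4 kg.
Tool frame: the origin (TCP) lies at the centre of the arm's flange, where the gripper is bolted on; the fingertips stand 199 mm ahead of it and the grasp point (between the pads) lies 180 mm ahead of it (robot.tcp_to_tips is the z of the fingertips in the tool frame, in m); z points along the fingers, y is the line along which they close (so a half turn about z gives the same grasp; the last joint's range is limited). The gripper opens to 94 mm and grips with 3 to 60 N. Pads are 16 mm wide; open, the fingers measure 119 mm over their backs; the gripper's body (75 mm by 177 mm) begins 78 mm behind the grasp point.
Start: joints at [1.098, 0.087, 1.371, -0, 1.684, -0.103], TCP at [0.199, 0.513, 0.405] pointing down, gripper open.
Joint ranges: [-3.1, 3.1], [-0.76, 2.03], [0.27, 2.55], [-1.08, 4.22], [0.17, 2.65], [-2.57, 2.57]. Speed limits (rad/s): [2.79, 2.79, 3.14, 3.14, 3.14, 3.14].

## Interface

Orientations are given as [roll, pitch, yaw] about the fixed x, y, z axes, in that order (R = Rz(yaw) Ry(pitch) Rx(roll)).
In Python, from bench import robot gives the robot as it stands.
- The arm moves only by the tool play_rows, never from a script. Its arguments are lists of equal length, an entry for each row: "translation": the shift along the tool's x, y, z scaled (see below), a list of three; "twist": the turn, a rotation vector about the tool's x, y, z scaled (see below), a list of three; "gripper": the opening, from -1 (shut) to 1 (fully open). A call has 1 to 8 rows; each row shifts and turns the commanded pose from where the row before left it, along the tool's axes as they then stand; what a row does not reach is not made up. The controller multiplies each number of a shift by 0.04 m and each number of a turn by 0.1 rad. A row lasts 1/10 s, in which the tool goes at most 50 mm and 8.59 degrees, less where a joint would pass 70% of its speed; a pose out of reach is approached as far as the arm can. A call with a number of a shift or a turn outside -1 to 1 is refused whole. A call with a gripper value outside its range is refused whole. The fingers move at their own pace and stop on an object; the grip force is fixed at half the most. Time passes only in rows, so rows that do not move let the fingers close. It gives the time, the measured TCP pose, the force, the opening and the grip force at its end, in the units of the state.
- robot.get_obs(): the state, without advancing time (a new reading comes with each control period).
- robot.snapshot(name): name is "side" or "top" or "wrist"; returns the picture (400x640x3 uint8, red, green, blue); there is no depth.
- robot.camera_model(name): a dict with "camera_matrix" (3x3 intrinsics, pixels), "rvec" (rotation vector, rad) and "tvec" (3), from world to camera coordinates, as OpenCV has them. Camera axes: x right, y down, z forward; pixel columns grow to the right and rows downward; lengths in m; the calibration is good to about 2 mm. A picture is of the moment at which its call begins: read the wrist's pose just before it. camera_model takes no time and is no camera call; for the wrist camera it gives the pose at the moment of the call.
- robot.close_job(): hands the job in; it is judged then, once.
Trained networks look in the newest picture that a camera, given by its name, has taken for a name from the list of things; names that differ only in an ending like _2 or _b are one class to them, and where a whole thing is asked for, a point or a joint stands for the part that bears it (a point fixed in the world has none). Each returns a list of dicts, best first, with "score" (0 to 1); they miss things now and then, are a little off and sometimes report something else, mostly with a low value. They report only what shows in the picture. A call takes as long as a camera call.
- robot.recognise(name, camera): "centre" ([x, y, z] in m, in world coordinates, good to about 4 mm: the middle of the surface that is visible of it).
- robot.spot_point(name, camera): "centre" ([x, y, z] in m, in world coordinates, good to about 4 mm: a listed point, or the origin of a listed thing).
The state is a dict: "time": time; "joint_positions": joint angles; "qvel": joint speeds; "joint_torque": joint torques, N m; "tool_pos": TCP position; "ee_rot": TCP orientation; "wrist_force": force on the tool from outside, world axes, zero at the start; "wrist_torque": the same for the moment, N m; "width": finger opening in m; "finger_force": force on a finger pad.
Only numpy, scipy, OpenCV 4.12 (cv2) and the standard library are available. Lean on these libraries where they do the work, as an engineer would, in place of code of your own. Each camera call takes 0.05 s, during which the arm holds its last target. There are 200 camera calls.

## Working session

There is one attempt and no reset: what is moved stays moved. The work goes in short steps, Python scripts to look and compute and a tool call to move; the robot and the scene stay as the last step left them, time stands still between calls to the robot, and variables do not carry over. Pictures are saved under pics/ and viewed, at most 10 in all, crops included, and the job is handed in when it is done.

Besides the shell and the picture viewer there is one more tool, called after "Emit:" by a JSON object that holds its "fn" and its "kwargs". play_rows: Moves the arm, as the interface text tells. Its arguments: {"type":"object","properties":{"translation":{"type":"array","items":{"type":"array","items":{"type":"number","minimum":-1,"maximum":1}}},"twist":{"type":"array","items":{"type":"array","items":{"type":"number","minimum":-1,"maximum":1}}},"gripper":{"type":"array","items":{"type":"number"}}},"required":["translation","twist","gripper"]}

```bash
mkdir -p pics; ls; cat > h.py <<'E'
import numpy as np, cv2
from bench import robot
def cam(n):
    c=robot.camera_model(n); return c
def proj(n,P):
    c=cam(n); return cv2.projectPoints(np.array(P,float).reshape(-1,3),np.array(c["rvec"],float),np.array(c["tvec"],float),np.array(c["camera_matrix"],float),None)[0].reshape(-1,2)
def save(n,f,crop=None,scale=1):
    im=robot.snapshot(n)[:,:,::-1]
    if crop: im=im[crop[1]:crop[3],crop[0]:crop[2]]
    if scale!=1: im=cv2.resize(im,None,fx=scale,fy=scale,interpolation=cv2.INTER_CUBIC)
    cv2.imwrite("pics/"+f,im)
E
python3 - <<'E'
from h import *
o=robot.get_obs(); print(o["time"],o["tool_pos"],o["ee_rot"],o["width"])
a=robot.snapshot("side"); b=robot.snapshot("top")
cv2.imwrite("pics/a.png",np.vstack([a,b])[:,:,::-1][:, :])
im=np.vstack([a,b])[:,:,::-1]; cv2.imwrite("pics/a.png",cv2.resize(im,None,fx=.75,fy=.75,interpolation=cv2.INTER_AREA))
for c in("side","top"):
  print(c,"pos",-cv2.Rodrigues(np.array(cam(c)["rvec"],float))[0].T@np.array(cam(c)["tvec"],float).ravel())
  for n in("console","breaker_trip","pivot_trip","handle_trip_top","window_hinge","window_edge","mug","mouse","radio"):
    print(c,n,[(np.round(d["centre"],4).tolist(),round(d["score"],2)) for d in robot.spot_point(n,c)[:3]])
print(robot.get_obs()["time"])
E
```

```text
pics
0.0 [0.19872462 0.51272416 0.40352581] [-3.13942034e+00 -1.86539843e-04  2.77181689e+00] 0.09393608953204308
side pos [ 0.12580712 -0.52012634  0.57998752]
side console [([0.5454, 0.054, 0.0015], 0.64), ([0.5522, -0.2097, -0.0037], 0.2)]
side breaker_trip [([0.5372, 0.0997, 0.079], 0.87)]
side pivot_trip [([0.539, 0.0938, 0.0671], 0.53)]
side handle_trip_top [([0.5362, 0.0995, 0.1043], 0.46), ([0.5542, -0.209, -0.0043], 0.38)]
side window_hinge [([0.6, 0.0621, 0.1187], 0.69)]
side window_edge [([0.6097, 0.0692, 0.2572], 0.73), ([0.6006, 0.0609, 0.1213], 0.36)]
side mug [([0.4245, 0.3224, -0.0013], 0.87)]
side mouse [([0.5562, -0.2102, -0.0026], 0.81), ([0.5368, 0.098, 0.0778], 0.63)]
side radio [([0.7214, -0.1661, -0.0027], 0.81)]
top pos [0.4604585  0.04659373 1.03489469]
top console [([0.5463, 0.0501, -0.0008], 0.83), ([0.5535, -0.2115, -0.0022], 0.64), ([0.5323, 0.0937, 0.0993], 0.19)]
top breaker_trip [([0.5342, 0.0945, 0.0739], 0.86)]
top pivot_trip [([0.5389, 0.0963, 0.0657], 0.81)]
top handle_trip_top [([0.5322, 0.0939, 0.1008], 0.59)]
top window_hinge [([0.5999, 0.0628, 0.1182], 0.9)]
top window_edge [([0.6126, 0.0657, 0.2519], 0.71)]
top mug [([0.4178, 0.3223, 0.0012], 0.72), ([0.5402, 0.0973, 0.0647], 0.6)]
top mouse [([0.5524, -0.2091, -0.0079], 0.68)]
top radio [([0.7233, -0.1709, 0.0007], 0.86), ([0.4135, 0.3216, -0.001], 0.52)]
1.0
```

View pics/a.png

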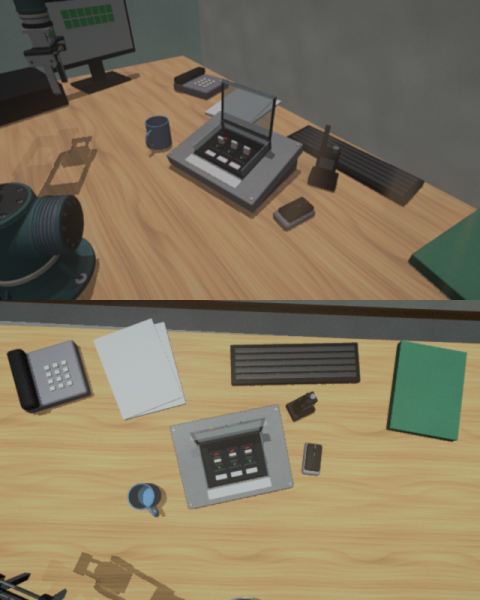

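The console is yawed about +0.2 rad. The tripped breaker is the left one, near (0.537, 0.097), and the window is close to vertical. I'll fit the pose and check it with an overlay on the top picture.

```bash
cat >> h.py <<'E'
from scipy.spatial.transform import Rotation as Rot
from scipy.optimize import least_squares
T=0.21
def face(p,u,v,w):  # u up face, v left, w above face (from face centre) -> world
    x,y,yaw=p; c=np.array([u*np.cos(T)-w*np.sin(T), v, .0745+u*np.sin(T)+w*np.cos(T)])
    return np.array([x,y,0])+Rot.from_euler('z',yaw).apply(c)
E
python3 - <<'E'
from h import *
L={}
for c in("side","top"):
  robot.snapshot(c)
  for n in("console","breaker_trip","pivot_trip","handle_trip_top","window_hinge","window_edge"):
    d=robot.spot_point(n,c)
    if d: L[c,n]=np.array(d[0]["centre"]); print(c,n,L[c,n].round(4),round(d[0]["score"],2))
def model(q):
  p=q[:3]; th=.06; ph=q[3]
  return {"console":np.array([p[0],p[1],0]),"breaker_trip":face(p,0,.048,0),"pivot_trip":face(p,0,.048,-.008),
   "handle_trip_top":face(p,.034*np.sin(th),.048,.034*np.cos(th)-.008),"window_hinge":face(p,.063,0,.032),
   "window_edge":face(p,.063-.138*np.cos(ph)+.003*np.sin(ph),0,.032+.138*np.sin(ph)+.003*np.cos(ph))}
def res(q):
  m=model(q); return np.concatenate([(m[n]-L[c,n]) for c,n in L])*1000
s=least_squares(res,[.546,.052,.2,1.9],loss="soft_l1",f_scale=4); q=s.x; print("fit",q.round(4)); print(s.fun.reshape(-1,3).round(1) if s.fun.size%3==0 else "")
p=q[:3]
im=robot.snapshot("top")[:,:,::-1]; x0,y0,x1,y1=215,130,405,290; k=4
im=cv2.resize(im[y0:y1,x0:x1],None,fx=k,fy=k,interpolation=cv2.INTER_CUBIC)
def line(pts,col):
  a=((proj("top",pts)-[x0,y0]+.5)*k).astype(int); cv2.polylines(im,[a.reshape(-1,1,2)],True,col,1)
h=.13/np.cos(T)
line([face(p,-h,-.17,0),face(p,-h,.17,0),face(p,h,.17,0),face(p,h,-.17,0)],(0,0,255))
for v in(-.048,0,.048): line([face(p,-.025,v-.019,.007),face(p,-.025,v+.019,.007),face(p,.025,v+.019,.007),face(p,.025,v-.019,.007)],(0,255,0))
e=lambda v:face(p,.063-.138*np.cos(q[3]),v,.032+.138*np.sin(q[3]))
line([face(p,.063,-.098,.032),face(p,.063,.098,.032),e(.098),e(-.098)],(255,255,0))
cv2.imwrite("pics/b.png",im)
E
```

```text
side console [5.448e-01 4.870e-02 3.000e-04] 0.59
side breaker_trip [0.5348 0.0996 0.0775] 0.6
side pivot_trip [0.5378 0.0948 0.0685] 0.7
side handle_trip_top [0.5362 0.0972 0.1039] 0.56
side window_hinge [0.6007 0.0589 0.1212] 0.68
side window_edge [0.6096 0.0675 0.2583] 0.55
top console [ 0.5442  0.0498 -0.0015] 0.9
top breaker_trip [0.5344 0.0941 0.079 ] 0.64
top pivot_trip [0.5423 0.1019 0.0672] 0.76
top handle_trip_top [0.5334 0.0923 0.1004] 0.42
top window_hinge [0.6035 0.0671 0.1198] 0.73
top window_edge [0.6116 0.0635 0.2563] 0.69
fit [0.5471 0.05   0.2248 1.8338]
[[ 2.3  1.3 -0.3]
 [ 1.6 -2.8 -3. ]
 [ 0.2  2.4 -1.8]
 [-3.1 -1.2 -3.6]
 [-0.   3.3 -2.3]
 [ 1.1 -3.  -1.7]
 [ 2.9  0.2  1.5]
 [ 2.   2.7 -4.5]
 [-4.3 -4.7 -0.5]
 [-0.3  3.7 -0.1]
 [-2.8 -4.9 -0.9]
 [-0.9  1.   0.3]]
```

View pics/b.png

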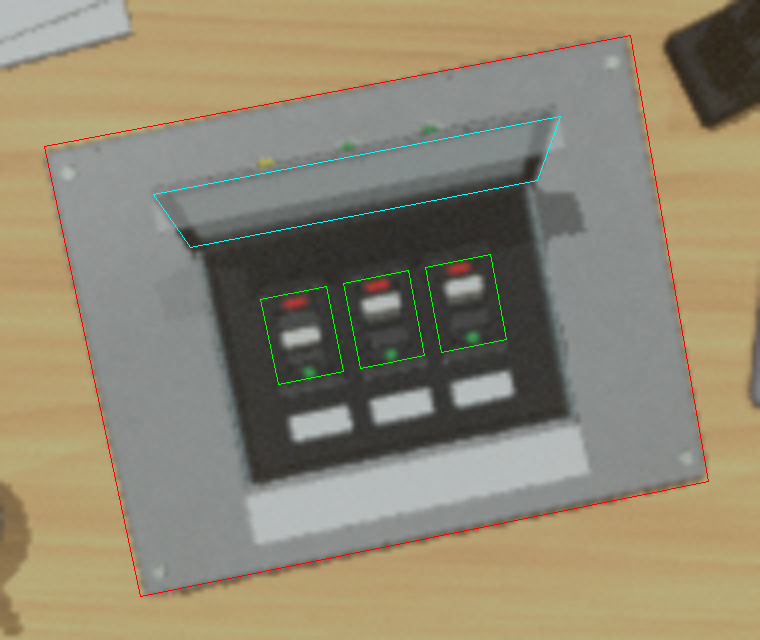

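The overlay fits well, with the console at (0.547, 0.050) and yaw 0.225. Cases at crop pixels (300,335), (380,320) and (465,303) match, and the window leans a bit further back than modelled. Next I'll plan the approach.

```bash
cat >> h.py <<'E'
import json
P=np.array([.5471,.0500,.2248])
YAW=P[2]
Rf=lambda: Rot.from_euler('z',YAW)*Rot.from_euler('y',-T)   # face frame cols u,v,n
def Rtool(tilt=0): # tool x=-u,y=v,z=-n ; tilt>0: tool body leans further toward front (rad)
    return Rf()*Rot.from_euler('y',-tilt)*Rot.from_matrix([[-1,0,0],[0,1,0],[0,0,-1.]])
def cur():
    o=robot.get_obs(); r,p,y=o["ee_rot"]; return np.array(o["tool_pos"]),Rot.from_euler('xyz',[r,p,y]),o
def tips_uvw():
    p,R,o=cur(); t=p+R.apply([0,0,.199]); return Rf().inv().apply(t-face(P,0,0,0)),o
def plan(wp,N):  # wp: list of (u,v,w,tilt) tip poses; N rows each
    p,R,_=cur()
    tip=p+R.apply([0,0,.199]); tr=[];tw=[]
    for (u,v,w,ti),n in zip(wp,N):
        t0,R0=tip,R; t1=face(P,u,v,w); R1=Rtool(ti); d=(R0.inv()*R1).as_rotvec()
        prev=(t0-R0.apply([0,0,.199]),R0)
        for k in range(1,n+1):
            Rk=R0*Rot.from_rotvec(d*k/n); pk=t0+(t1-t0)*k/n-Rk.apply([0,0,.199])
            tr.append((prev[1].inv().apply(pk-prev[0])/.04).round(2).tolist()); tw.append(((prev[1].inv()*Rk).as_rotvec()/.1).round(2).tolist()); prev=(pk,Rk)
        tip,R=t1,R1
    for i in range(0,len(tr),8): print(json.dumps(tr[i:i+8]),json.dumps(tw[i:i+8]))
E
python3 - <<'E'
from h import *
plan([(-.01,.048,.09,0)],[16])
p=face(P,-.01,.048,.09); print(p, p-Rtool().apply([0,0,.199]))
E
```

```text
[[-0.63, -0.46, 0.07], [-0.61, -0.49, 0.08], [-0.59, -0.51, 0.08], [-0.57, -0.54, 0.09], [-0.55, -0.56, 0.1], [-0.53, -0.58, 0.1], [-0.51, -0.6, 0.11], [-0.48, -0.62, 0.11]] [[-0.04, -0.13, -0.37], [-0.04, -0.13, -0.37], [-0.04, -0.13, -0.37], [-0.04, -0.13, -0.37], [-0.04, -0.13, -0.37], [-0.04, -0.13, -0.37], [-0.04, -0.13, -0.37], [-0.04, -0.13, -0.37]]
[[-0.46, -0.64, 0.12], [-0.43, -0.66, 0.12], [-0.41, -0.68, 0.12], [-0.38, -0.7, 0.13], [-0.35, -0.72, 0.13], [-0.33, -0.73, 0.13], [-0.3, -0.75, 0.13], [-0.27, -0.76, 0.14]] [[-0.04, -0.13, -0.37], [-0.04, -0.13, -0.37], [-0.04, -0.13, -0.37], [-0.04, -0.13, -0.37], [-0.04, -0.13, -0.37], [-0.04, -0.13, -0.37], [-0.04, -0.13, -0.37], [-0.04, -0.13, -0.37]]
[0.5085767  0.09042999 0.16043818] [0.46813696 0.08118284 0.35506634]
```

Emit:
{"fn": "play_rows", "kwargs": {"translation": [[-0.63,-0.46,0.07],[-0.61,-0.49,0.08],[-0.59,-0.51,0.08],[-0.57,-0.54,0.09],[-0.55,-0.56,0.1],[-0.53,-0.58,0.1],[-0.51,-0.6,0.11],[-0.48,-0.62,0.11]], "twist": [[-0.04,-0.13,-0.37],[-0.04,-0.13,-0.37],[-0.04,-0.13,-0.37],[-0.04,-0.13,-0.37],[-0.04,-0.13,-0.37],[-0.04,-0.13,-0.37],[-0.04,-0.13,-0.37],[-0.04,-0.13,-0.37]], "gripper": [-1,-1,-1,-1,-1,-1,-1,-1]}}

```text
time: 2.55
tool_pos: [0.3333, 0.2989, 0.3812]
ee_rot: [3.125, 0.108, 3.069]
wrist_force: [1.1, 0.1, -0.8]
width: 0.0332
finger_force: 0.0
```

Emit:
{"fn": "play_rows", "kwargs": {"translation": [[-0.46,-0.64,0.12],[-0.43,-0.66,0.12],[-0.41,-0.68,0.12],[-0.38,-0.7,0.13],[-0.35,-0.72,0.13],[-0.33,-0.73,0.13],[-0.3,-0.75,0.13],[-0.27,-0.76,0.14]], "twist": [[-0.04,-0.13,-0.37],[-0.04,-0.13,-0.37],[-0.04,-0.13,-0.37],[-0.04,-0.13,-0.37],[-0.04,-0.13,-0.37],[-0.04,-0.13,-0.37],[-0.04,-0.13,-0.37],[-0.04,-0.13,-0.37]], "gripper": [-1,-1,-1,-1,-1,-1,-1,-1]}}

```text
time: 3.35
tool_pos: [0.4689, 0.0802, 0.3559]
ee_rot: [3.142, 0.216, -2.916]
wrist_force: [-0.6, 0.0, -0.4]
width: 0.0006
finger_force: 0.0
```

Emit:
{"fn": "play_rows", "kwargs": {"translation": [[0,0,0],[0,0,0]], "twist": [[0,0,0],[0,0,0]], "gripper": [-1,-1]}}

```text
time: 3.55
tool_pos: [0.4686, 0.081, 0.3556]
ee_rot: [3.14, 0.214, -2.919]
wrist_force: [-0.4, -0.3, 0.1]
width: 0.0005
finger_force: 0.0
```

```bash
python3 - <<'E'
from h import *
t,o=tips_uvw(); print(t.round(4),o["time"],o["width"],np.round(o["wrist_force"],2),(cur()[1].inv()*Rtool()).as_rotvec().round(3))
im=robot.snapshot("wrist")[:,:,::-1].copy()
def line(pts,col):
  a=(proj("wrist",pts)).astype(int); cv2.polylines(im,[a.reshape(-1,1,2)],True,col,1)
p=P
for v in(-.048,0,.048): line([face(p,-.025,v-.019,.007),face(p,-.025,v+.019,.007),face(p,.025,v+.019,.007),face(p,.025,v-.019,.007)],(0,255,0))
line([face(p,.034*np.sin(.06),.038,.026),face(p,.034*np.sin(.06),.058,.026)],(0,0,255))
for v in (-.048,0): line([face(p,.034*np.sin(.38),v-.01,.0236),face(p,.034*np.sin(.38),v+.01,.0236)],(0,0,255))
cv2.imwrite("pics/w1.png",im)
for n in("breaker_trip","pivot_trip","handle_trip_top","window_hinge"):
  for c in ("wrist",):
    print(n,[(Rf().inv().apply(np.array(d["centre"])-face(P,0,0,0)).round(4),round(d["score"],2)) for d in robot.spot_point(n,c)[:3]])
E
```

```text
[-0.0088  0.0479  0.0904] 3.55 0.0004836287057844783 [-0.35 -0.28  0.13] [ 0.001  0.004 -0.002]
breaker_trip [(array([-0.0007,  0.0447,  0.0029]), 0.74)]
pivot_trip [(array([ 0.0058,  0.048 , -0.0075]), 0.58)]
handle_trip_top [(array([0.0015, 0.0451, 0.0245]), 0.77)]
window_hinge []
```

View pics/w1.png

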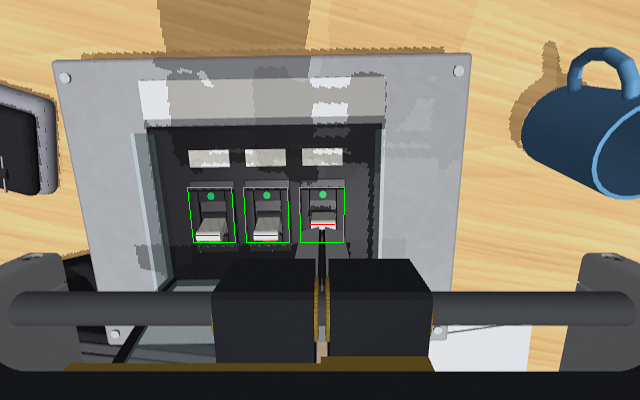

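```bash
python3 - <<'E'
from h import *
p,R,o=cur()
c=cam("wrist"); Rc=cv2.Rodrigues(np.array(c["rvec"],float))[0]; pc=-Rc.T@np.array(c["tvec"],float).ravel()
print("cam in tool",R.inv().apply(pc-p).round(4), "cam z in tool",R.inv().apply(Rc[2]).round(3))
for x in(-.008,0,.008):
  for y in(-.0125,0,.0125): print(x,y,proj("wrist",p+R.apply([x,y,.199])).round(0), proj("wrist",p+R.apply([x,y,.14])).round(0))
save("side","s1.png",(190,60,400,260),3)
E
```

```text
cam in tool [ 0.0654 -0.001   0.0196] cam z in tool [-0.23   0.     0.973]
-0.008 -0.0125 [[303. 252.]] [[295. 305.]]
-0.008 0 [[323. 252.]] [[324. 305.]]
-0.008 0.0125 [[343. 252.]] [[353. 305.]]
0 -0.0125 [[303. 240.]] [[294. 288.]]
0 0 [[323. 240.]] [[324. 288.]]
0 0.0125 [[344. 240.]] [[353. 288.]]
0.008 -0.0125 [[302. 227.]] [[294. 270.]]
0.008 0 [[323. 227.]] [[324. 270.]]
0.008 0.0125 [[344. 227.]] [[354. 270.]]
```

View pics/s1.png

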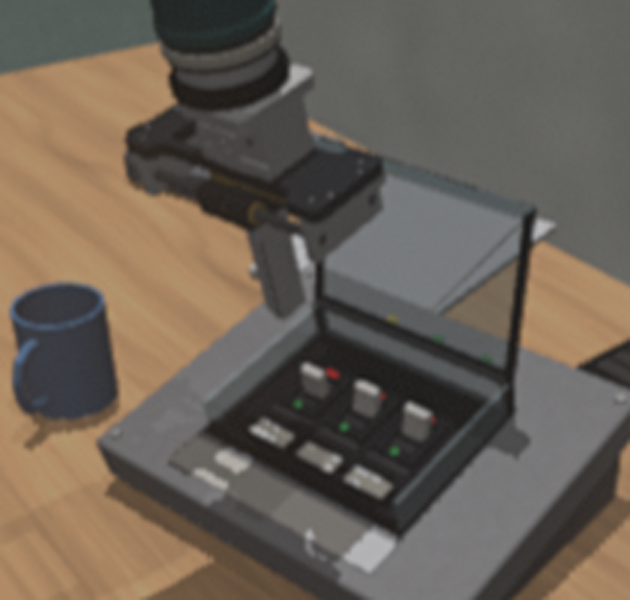

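```bash
python3 - <<'E'
from h import *
plan([(.022,.048,.06,0),(.022,.048,.022,0)],[4,4])
E
```

```text
[[-0.2, -0.01, 0.19], [-0.2, -0.01, 0.19], [-0.2, -0.01, 0.19], [-0.2, -0.01, 0.19], [0.0, -0.0, 0.24], [0.0, 0.0, 0.24], [0.0, -0.0, 0.24], [0.0, 0.0, 0.24]] [[0.0, 0.01, 0.0], [0.0, 0.01, 0.0], [0.0, 0.01, 0.0], [0.0, 0.01, 0.0], [0.0, 0.0, 0.0], [0.0, 0.0, 0.0], [0.0, 0.0, 0.0], [0.0, 0.0, 0.0]]
```

Emit:
{"fn": "play_rows", "kwargs": {"translation": [[-0.2,0,0.19],[-0.2,0,0.19],[-0.2,0,0.19],[-0.2,0,0.19],[0,0,0.24],[0,0,0.24],[0,0,0.24],[0,0,0.24]], "twist": [[0,0.01,0],[0,0.01,0],[0,0.01,0],[0,0.01,0],[0,0,0],[0,0,0],[0,0,0],[0,0,0]], "gripper": [-1,-1,-1,-1,-1,-1,-1,-1]}}

```text
time: 4.65
tool_pos: [0.513, 0.0916, 0.2941]
ee_rot: [3.141, 0.21, -2.917]
wrist_force: [-0.2, -0.6, 0.2]
width: 0.0002
finger_force: 0.0
```

Emit:
{"fn": "play_rows", "kwargs": {"translation": [[0,0,0]], "twist": [[0,0,0]], "gripper": [-1]}}

```text
time: 4.75
tool_pos: [0.5125, 0.0916, 0.293]
ee_rot: [3.141, 0.207, -2.917]
wrist_force: [-0.3, 0.5, 1.0]
width: 0.0009
finger_force: 0.0
```

```bash
python3 - <<'E'
from h import *
t,o=tips_uvw(); print(t.round(4),o["time"],np.round(o["wrist_force"],2))
f=Rf().inv().apply(o["wrist_force"]); print(f)
a=robot.snapshot("side")[:,:,::-1][60:260,190:400]; a=cv2.resize(a,None,fx=3,fy=3,interpolation=cv2.INTER_CUBIC)
cv2.imwrite("pics/s2.png",a)
b=robot.snapshot("wrist")[:,:,::-1][150:300,150:450]; cv2.imwrite("pics/w2.png",cv2.resize(b,None,fx=2,fy=2,interpolation=cv2.INTER_CUBIC))
E
```

```text
[0.021  0.0484 0.0198] 4.75 [-0.27  0.54  0.97]
[0.06004279 0.58869228 0.97932636]
```

View pics/w2.png

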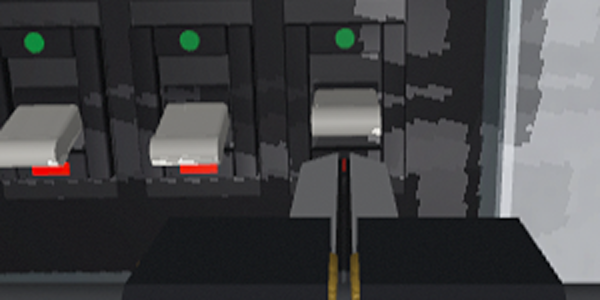

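Emit:
{"fn": "play_rows", "kwargs": {"translation": [[0.04,0,0],[0.04,0,0],[0.04,0,0]], "twist": [[0,0,0],[0,0,0],[0,0,0]], "gripper": [-1,-1,-1]}}

```text
time: 5.15
tool_pos: [0.5084, 0.0906, 0.2947]
ee_rot: [3.141, 0.211, -2.917]
wrist_force: [0.0, 0.0, 0.1]
width: 0.0002
finger_force: 0.0
```

Emit:
{"fn": "play_rows", "kwargs": {"translation": [[0.02,0,0],[0.02,0,0]], "twist": [[0,0,0],[0,0,0]], "gripper": [-1,-1]}}

```text
time: 5.35
tool_pos: [0.5069, 0.0903, 0.2941]
ee_rot: [3.141, 0.211, -2.917]
wrist_force: [-0.6, 0.2, 0.0]
width: 0.0007
finger_force: 0.0
```

Emit:
{"fn": "play_rows", "kwargs": {"translation": [[0.02,0,0],[0.02,0,0]], "twist": [[0,0,0],[0,0,0]], "gripper": [-1,-1]}}

```text
time: 5.55
tool_pos: [0.5056, 0.09, 0.2938]
ee_rot: [3.141, 0.212, -2.917]
wrist_force: [1.4, 1.3, -0.2]
width: 0.0005
finger_force: 0.7
```

```bash
cat > st.py <<'E'
from h import *
t,o=tips_uvw(); print((t*1000).round(1),o["time"],"F uvn",Rf().inv().apply(o["wrist_force"]).round(1),(cur()[1].inv()*Rtool()).as_rotvec().round(3))
E
python3 st.py
```

```text
[15.3 48.3 22.1] 5.55 F uvn [ 1.6  1.  -0.6] [ 0.     0.002 -0.   ]
```

Emit:
{"fn": "play_rows", "kwargs": {"translation": [[0,0,0.05],[0.02,0,0]], "twist": [[0,0,0],[0,0,0]], "gripper": [-1,-1]}}

```text
time: 5.75
tool_pos: [0.5056, 0.0899, 0.2918]
ee_rot: [3.141, 0.213, -2.917]
wrist_force: [2.9, 1.1, 0.3]
width: 0.0005
finger_force: 1.7
```

Emit:
{"fn": "play_rows", "kwargs": {"translation": [[0.02,0,0],[0.02,0,0]], "twist": [[0,0,0],[0,0,0]], "gripper": [-1,-1]}}

```text
time: 5.95
tool_pos: [0.5046, 0.0897, 0.2917]
ee_rot: [3.141, 0.216, -2.917]
wrist_force: [8.4, 1.5, -2.7]
width: 0.0007
finger_force: 3.5
```

```bash
python3 st.py
```

```text
[14.6 48.2 20.3] 5.95 F uvn [ 7.7 -0.4 -4.4] [ 0.     0.006 -0.001]
```

Emit:
{"fn": "play_rows", "kwargs": {"translation": [[0.02,0,0],[0.02,0,0]], "twist": [[0,0,0],[0,0,0]], "gripper": [-1,-1]}}

```text
time: 6.15
tool_pos: [0.5037, 0.0895, 0.2917]
ee_rot: [3.141, 0.219, -2.917]
wrist_force: [10.7, 1.9, -3.1]
width: 0.0007
finger_force: 4.9
```

Emit:
{"fn": "play_rows", "kwargs": {"translation": [[0.02,0,0],[0.02,0,0]], "twist": [[0,0,0],[0,0,0]], "gripper": [-1,-1]}}

```text
time: 6.35
tool_pos: [0.5026, 0.0892, 0.2916]
ee_rot: [3.141, 0.221, -2.917]
wrist_force: [12.2, 3.0, -4.2]
width: 0.0007
finger_force: 5.3
```

```bash
python3 st.py
```

```text
[13.5 48.1 20.6] 6.35 F uvn [11.4  0.2 -6.7] [ 0.     0.011 -0.001]
```

```bash
python3 - <<'E'
from h import *
o=robot.get_obs(); print(o["wrist_torque"],o["wrist_force"])
b=robot.snapshot("wrist")[:,:,::-1][170:290,250:420]; b=cv2.resize(b,(680,480),interpolation=cv2.INTER_CUBIC)
cv2.imwrite("pics/c3.png",b)
for n in("handle_trip_top",):
  for c in("wrist","side"):
    robot.snapshot(c)
    print(c,[(Rf().inv().apply(np.array(d["centre"])-face(P,0,0,0)).round(4),round(d["score"],2)) for d in robot.spot_point(n,c)[:2]])
E
python3 st.py
```

```text
[ 0.56296721 -2.04062976  0.01716705] [12.15241992  2.97036734 -4.15838398]
wrist [(array([-0.0024,  0.0464,  0.0259]), 0.6)]
side [(array([0.0016, 0.0504, 0.0286]), 0.53)]
[13.1 48.1 20.6] 6.6 F uvn [ 8.7  0.5 -4.1] [ 0.     0.01  -0.001]
```

View pics/c3.png

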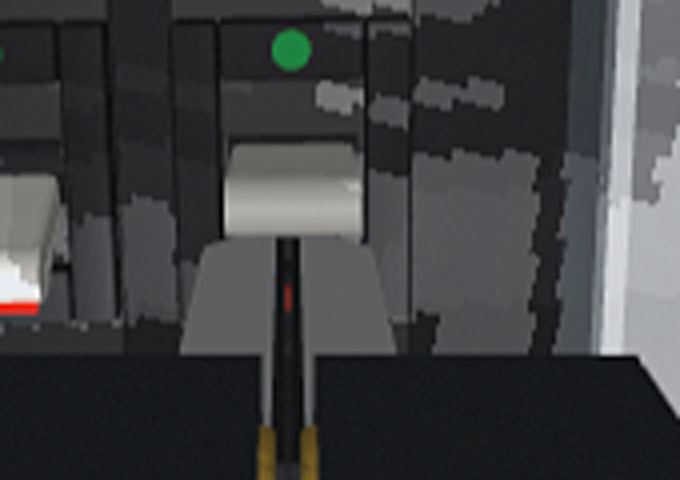

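Emit:
{"fn": "play_rows", "kwargs": {"translation": [[0.01,0,0],[0.01,0,0],[0.01,0,0],[0.01,0,0]], "twist": [[0,0,0],[0,0,0],[0,0,0],[0,0,0]], "gripper": [-1,-1,-1,-1]}}

```text
time: 7.0
tool_pos: [0.5011, 0.0888, 0.2915]
ee_rot: [3.141, 0.22, -2.917]
wrist_force: [10.6, 2.6, -2.9]
width: 0.0007
finger_force: 5.0
```

Emit:
{"fn": "play_rows", "kwargs": {"translation": [[0.01,0,0],[0.01,0,0],[0.01,0,0],[0.01,0,0]], "twist": [[0,0,0],[0,0,0],[0,0,0],[0,0,0]], "gripper": [-1,-1,-1,-1]}}

```text
time: 7.4
tool_pos: [0.4995, 0.0885, 0.2912]
ee_rot: [3.142, 0.22, -2.917]
wrist_force: [10.6, 3.0, -2.8]
width: -0.0001
finger_force: 4.8
```

```bash
python3 st.py
```

```text
[10.3 48.1 20.9] 7.4 F uvn [10.2  0.5 -5. ] [-0.     0.01  -0.001]
```

Emit:
{"fn": "play_rows", "kwargs": {"translation": [[0.01,0,0.01],[0.01,0,0],[0.01,0,0.01],[0.01,0,0]], "twist": [[0,0,0],[0,0,0],[0,0,0],[0,0,0]], "gripper": [-1,-1,-1,-1]}}

```text
time: 7.8
tool_pos: [0.4982, 0.0882, 0.2909]
ee_rot: [-3.142, 0.221, -2.917]
wrist_force: [9.4, 2.3, 0.0]
width: 0.0006
finger_force: 4.6
```

Emit:
{"fn": "play_rows", "kwargs": {"translation": [[0.01,0,0],[0.01,0,0],[0.01,0,0],[0.01,0,0]], "twist": [[0,0,0],[0,0,0],[0,0,0],[0,0,0]], "gripper": [-1,-1,-1,-1]}}

```text
time: 8.2
tool_pos: [0.4966, 0.0878, 0.2905]
ee_rot: [-3.141, 0.221, -2.917]
wrist_force: [8.3, 2.4, 0.1]
width: 0.0006
finger_force: 4.3
```

```bash
python3 st.py
```

```text
[ 7.3 48.1 20.8] 8.2 F uvn [ 8.4  0.5 -1.7] [-0.     0.011 -0.   ]
```

Emit:
{"fn": "play_rows", "kwargs": {"translation": [[0.01,0,0],[0.01,0,0],[0.01,0,0.01],[0.01,0,0]], "twist": [[0,0,0],[0,0,0],[0,0,0],[0,0,0]], "gripper": [-1,-1,-1,-1]}}

```text
time: 8.6
tool_pos: [0.4953, 0.0875, 0.2901]
ee_rot: [-3.141, 0.222, -2.917]
wrist_force: [9.2, 1.9, 1.0]
width: 0.0002
finger_force: 4.6
```

Emit:
{"fn": "play_rows", "kwargs": {"translation": [[0.01,0,0],[0.01,0,0]], "twist": [[0,0,0],[0,0,0]], "gripper": [-1,-1]}}

```text
time: 8.8
tool_pos: [0.4948, 0.0874, 0.2901]
ee_rot: [-3.141, 0.223, -2.917]
wrist_force: [11.2, 3.1, -0.3]
width: 0.0003
finger_force: 5.2
```

```bash
python3 st.py
```

```text
[ 5.8 48.  20.8] 8.8 F uvn [11.3  0.6 -2.7] [-0.     0.013 -0.   ]
```

Emit:
{"fn": "play_rows", "kwargs": {"translation": [[0.01,0,0],[0.01,0,0]], "twist": [[0,0,0],[0,0,0]], "gripper": [-1,-1]}}

```text
time: 9.0
tool_pos: [0.4943, 0.0873, 0.29]
ee_rot: [-3.141, 0.224, -2.917]
wrist_force: [10.9, 3.5, -0.2]
width: 0.0004
finger_force: 5.7
```

Emit:
{"fn": "play_rows", "kwargs": {"translation": [[0.01,0,0],[0.01,0,0]], "twist": [[0,0,0],[0,0,0]], "gripper": [-1,-1]}}

```text
time: 9.2
tool_pos: [0.4938, 0.0871, 0.2899]
ee_rot: [-3.141, 0.225, -2.917]
wrist_force: [12.6, 3.9, -1.2]
width: 0.0008
finger_force: 6.2
```

```bash
python3 st.py
```

```text
[ 5.3 48.  20.8] 9.2 F uvn [12.6  1.  -3.9] [-0.     0.015 -0.001]
```

Emit:
{"fn": "play_rows", "kwargs": {"translation": [[0.01,0,0],[0.01,0,0]], "twist": [[0,0,0],[0,0,0]], "gripper": [-1,-1]}}

```text
time: 9.4
tool_pos: [0.4933, 0.087, 0.2898]
ee_rot: [-3.141, 0.227, -2.917]
wrist_force: [14.9, 3.9, -2.1]
width: 0.0001
finger_force: 6.7
```

```bash
python3 st.py
```

```text
[ 4.9 48.  20.8] 9.4 F uvn [14.6  0.5 -5.3] [-0.     0.017 -0.001]
```

Emit:
{"fn": "play_rows", "kwargs": {"translation": [[0.01,0,0],[0,0,0]], "twist": [[0,0,0],[0,0,0]], "gripper": [-1,-1]}}

```text
time: 9.6
tool_pos: [0.493, 0.0869, 0.2897]
ee_rot: [-3.141, 0.227, -2.917]
wrist_force: [14.3, 4.0, -2.8]
width: 0.0007
finger_force: 6.5
```

```bash
python3 st.py
```

```text
[ 4.6 48.  20.8] 9.6 F uvn [13.9  0.7 -5.8] [-0.     0.017 -0.001]
```

Emit:
{"fn": "play_rows", "kwargs": {"translation": [[0,0,0.02],[0,0,0]], "twist": [[0,0,0],[0,0,0]], "gripper": [-1,-1]}}

```text
time: 9.8
tool_pos: [0.493, 0.0869, 0.2896]
ee_rot: [-3.141, 0.226, -2.917]
wrist_force: [11.8, 2.8, 0.5]
width: 0.0003
finger_force: 5.9
```

```bash
python3 st.py
```

```text
[ 4.5 47.9 20.6] 9.8 F uvn [12.   0.1 -2.1] [-0.001  0.016 -0.001]
```

Emit:
{"fn": "play_rows", "kwargs": {"translation": [[0.01,0,0.01],[0.01,0,0.01],[0,0,0]], "twist": [[0,0,0],[0,0,0],[0,0,0]], "gripper": [-1,-1,-1]}}

```text
time: 10.1
tool_pos: [0.4925, 0.0868, 0.2893]
ee_rot: [-3.141, 0.228, -2.917]
wrist_force: [10.8, 3.6, 3.0]
width: 0.0007
finger_force: 5.9
```

```bash
python3 st.py
```

```text
[ 4.3 47.9 20.5] 10.1 F uvn [11.7  1.1  0.5] [-0.001  0.018 -0.001]
```

Emit:
{"fn": "play_rows", "kwargs": {"translation": [[0.01,0,0],[0.01,0,0],[0,0,0]], "twist": [[0,0,0],[0,0,0],[0,0,0]], "gripper": [-1,-1,-1]}}

```text
time: 10.4
tool_pos: [0.4918, 0.0867, 0.2891]
ee_rot: [-3.141, 0.228, -2.917]
wrist_force: [11.4, 3.6, 3.5]
width: 0.0006
finger_force: 6.0
```

```bash
python3 st.py
```

```text
[ 3.6 47.9 20.4] 10.4 F uvn [12.4  1.   1. ] [-0.001  0.018 -0.001]
```

Emit:
{"fn": "play_rows", "kwargs": {"translation": [[0.01,0,0],[0.01,0,0.01],[0,0,0]], "twist": [[0,0,0],[0,0,0],[0,0,0]], "gripper": [-1,-1,-1]}}

```text
time: 10.7
tool_pos: [0.4904, 0.0864, 0.288]
ee_rot: [-3.141, 0.224, -2.917]
wrist_force: [9.0, 3.0, 4.9]
width: 0.0006
finger_force: 4.7
```

```bash
python3 st.py
```

```text
[ 1.1 48.  19.7] 10.7 F uvn [10.3  0.9  2.8] [-0.001  0.014 -0.   ]
```

Emit:
{"fn": "play_rows", "kwargs": {"translation": [[-0.1,0,0],[-0.15,0,0],[-0.15,0,0],[0,0,0]], "twist": [[0,0,0],[0,0,0],[0,0,0],[0,0,0]], "gripper": [-1,-1,-1,-1]}}

```text
time: 11.1
tool_pos: [0.5032, 0.0894, 0.2867]
ee_rot: [3.141, 0.208, -2.917]
wrist_force: [0.4, 0.1, 0.3]
width: 0.0006
finger_force: 0.0
```

```bash
python3 st.py; python3 - <<'E'
from h import *
b=robot.snapshot("wrist")[:,:,::-1][140:290,160:420]; b=cv2.resize(b,None,fx=3,fy=3,interpolation=cv2.INTER_CUBIC)
for th,col in((-.42,(0,0,255)),(.06,(0,255,0)),(-.3,(255,0,0))):
  a=proj("wrist",[face(P,.034*np.sin(th),v,.034*np.cos(th)-.008) for v in(.036,.06)]); a=((a-[160,140])*3).astype(int); cv2.line(b,tuple(a[0].tolist()),tuple(a[1].tolist()),col,1)
cv2.imwrite("pics/c4.png",b)
E
```

```text
[10.5 48.3 15.6] 11.1 F uvn [ 0.4 -0.   0.2] [ 0.001 -0.002 -0.   ]
```

View pics/c4.png

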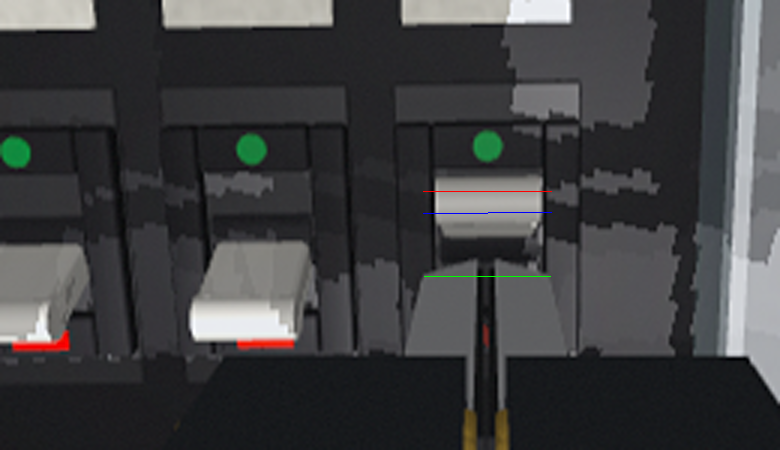

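The handle is latched off: its top is at crop pixel (487,180), on the -0.42 line, and the finger is clear of it. The neighbours are still on. Now I'll go round to the front side of the handle.

```bash
python3 - <<'E'
from h import *
plan([(.0125,.048,.048,0),(-.032,.048,.048,0),(-.032,.048,.016,0)],[3,5,4])
E
```

```text
[[-0.01, -0.0, -0.27], [-0.01, -0.0, -0.27], [-0.01, -0.0, -0.27], [0.22, -0.0, -0.0], [0.22, 0.0, 0.0], [0.22, 0.0, 0.0], [0.22, -0.0, 0.0], [0.22, 0.0, -0.0]] [[0.0, -0.01, -0.0], [0.0, -0.01, -0.0], [0.0, -0.01, -0.0], [0.0, 0.0, 0.0], [0.0, 0.0, 0.0], [0.0, 0.0, 0.0], [0.0, 0.0, 0.0], [0.0, 0.0, 0.0]]
[[-0.0, 0.0, 0.2], [0.0, -0.0, 0.2], [-0.0, -0.0, 0.2], [0.0, 0.0, 0.2]] [[0.0, 0.0, 0.0], [0.0, 0.0, 0.0], [0.0, 0.0, 0.0], [0.0, 0.0, 0.0]]
```

Emit:
{"fn": "play_rows", "kwargs": {"translation": [[-0.01,0,-0.27],[-0.01,0,-0.27],[-0.01,0,-0.27],[0.22,0,0],[0.22,0,0],[0.22,0,0],[0.22,0,0],[0.22,0,0]], "twist": [[0,0,0],[0,0,0],[0,0,0],[0,0,0],[0,0,0],[0,0,0],[0,0,0],[0,0,0]], "gripper": [-1,-1,-1,-1,-1,-1,-1,-1]}}

```text
time: 11.95
tool_pos: [0.4546, 0.0784, 0.3097]
ee_rot: [3.141, 0.209, -2.917]
wrist_force: [-0.2, 0.2, 1.0]
width: 0.0005
finger_force: 0.0
```

Emit:
{"fn": "play_rows", "kwargs": {"translation": [[0,0,0.2],[0,0,0.2],[0,0,0.2],[0,0,0.15],[0,0,0],[0,0,0]], "twist": [[0,0,0],[0,0,0],[0,0,0],[0,0,0],[0,0,0],[0,0,0]], "gripper": [-1,-1,-1,-1,-1,-1]}}

```text
time: 12.55
tool_pos: [0.462, 0.08, 0.2808]
ee_rot: [3.141, 0.21, -2.917]
wrist_force: [-1.3, 0.2, 0.9]
width: 0.0004
finger_force: 0.0
```

```bash
python3 st.py
```

```text
[-31.7  48.3  18.6] 12.55 F uvn [-1.   0.5  1.1] [ 0. -0. -0.]
```

Now push up the face, slowly.

Emit:
{"fn": "play_rows", "kwargs": {"translation": [[-0.04,0,0.02],[-0.04,0,0.02],[-0.04,0,0.02],[-0.03,0,0],[-0.02,0,0],[-0.02,0,0],[-0.02,0,0]], "twist": [[0,0,0],[0,0,0],[0,0,0],[0,0,0],[0,0,0],[0,0,0],[0,0,0]], "gripper": [-1,-1,-1,-1,-1,-1,-1]}}

```text
time: 13.25
tool_pos: [0.4689, 0.0816, 0.28]
ee_rot: [3.141, 0.204, -2.917]
wrist_force: [-8.7, -2.2, 4.5]
width: 0.0008
finger_force: 4.4
```

```bash
python3 st.py
```

```text
[-26.   48.3  16.4] 13.25 F uvn [-7.9 -0.2  6.3] [ 0.    -0.006 -0.   ]
```

Emit:
{"fn": "play_rows", "kwargs": {"translation": [[0,0,-0.02],[0,0,0]], "twist": [[0,0,0],[0,0,0]], "gripper": [-1,-1]}}

```text
time: 13.45
tool_pos: [0.4689, 0.0816, 0.2802]
ee_rot: [3.141, 0.205, -2.917]
wrist_force: [-5.8, -1.1, 1.9]
width: 0.0004
finger_force: 2.9
```

```bash
python3 st.py
```

```text
[-25.9  48.3  16.6] 13.45 F uvn [-5.4  0.2  3.1] [ 0.    -0.005 -0.   ]
```

Emit:
{"fn": "play_rows", "kwargs": {"translation": [[-0.02,0,-0.01],[-0.02,0,-0.01],[-0.02,0,-0.01],[0,0,0]], "twist": [[0,0,0],[0,0,0],[0,0,0],[0,0,0]], "gripper": [-1,-1,-1,-1]}}

```text
time: 13.85
tool_pos: [0.4711, 0.0821, 0.2822]
ee_rot: [3.141, 0.206, -2.917]
wrist_force: [-5.2, -1.9, 1.5]
width: 0.0005
finger_force: 2.7
```

```bash
python3 st.py
```

```text
[-23.   48.3  18.1] 13.85 F uvn [-5.  -0.7  2.6] [ 0.    -0.004 -0.   ]
```

Emit:
{"fn": "play_rows", "kwargs": {"translation": [[-0.02,0,-0.01],[-0.02,0,0],[-0.02,0,-0.01],[-0.02,0,0],[-0.02,0,0],[-0.02,0,0],[-0.02,0,0],[-0.02,0,0]], "twist": [[0,0,0],[0,0,0],[0,0,0],[0,0,0],[0,0,0],[0,0,0],[0,0,0],[0,0,0]], "gripper": [-1,-1,-1,-1,-1,-1,-1,-1]}}

```text
time: 14.65
tool_pos: [0.4784, 0.0837, 0.2852]
ee_rot: [3.141, 0.212, -2.917]
wrist_force: [-1.0, -0.9, 0.4]
width: 0.0004
finger_force: 0.4
```

```bash
python3 st.py
```

```text
[-13.9  48.2  19.5] 14.65 F uvn [-1.1 -0.6  0.6] [ 0.     0.002 -0.   ]
```

Emit:
{"fn": "play_rows", "kwargs": {"translation": [[-0.03,0,0],[-0.03,0,0],[-0.03,0,0],[-0.03,0,0],[0,0,0]], "twist": [[0,0,0],[0,0,0],[0,0,0],[0,0,0],[0,0,0]], "gripper": [-1,-1,-1,-1,-1]}}

```text
time: 15.15
tool_pos: [0.4829, 0.0847, 0.2862]
ee_rot: [3.141, 0.211, -2.917]
wrist_force: [0.4, -0.4, 0.2]
width: 0.0003
finger_force: 0.0
```

Emit:
{"fn": "play_rows", "kwargs": {"translation": [[0.2,0,0],[0.3,0,0],[0,0,0],[0,0,0]], "twist": [[0,0,0],[0,0,0],[0,0,0],[0,0,0]], "gripper": [-1,-1,-1,-1]}}

```text
time: 15.55
tool_pos: [0.463, 0.0803, 0.2818]
ee_rot: [3.141, 0.211, -2.917]
wrist_force: [0.0, 0.0, 0.5]
width: 0.0003
finger_force: 0.0
```

```bash
python3 st.py; python3 - <<'E'
from h import *
b=robot.snapshot("wrist")[:,:,::-1][120:290,160:420]; b=cv2.resize(b,None,fx=2.5,fy=2.5,interpolation=cv2.INTER_CUBIC)
a=robot.snapshot("side")[:,:,::-1][100:260,200:400]; a=cv2.resize(a,None,fx=2.5,fy=2.5)[:,:]
print(a.shape,b.shape); h=min(a.shape[0],b.shape[0]); im=np.hstack([cv2.resize(a,(350,300)),cv2.resize(b,(450,300))]); cv2.imwrite("pics/c5.png",im)
E
```

```text
[-30.2  48.3  19.5] 15.55 F uvn [0.1 0.  0.5] [ 0.     0.001 -0.   ]
(400, 500, 3) (425, 650, 3)
```

View pics/c5.png

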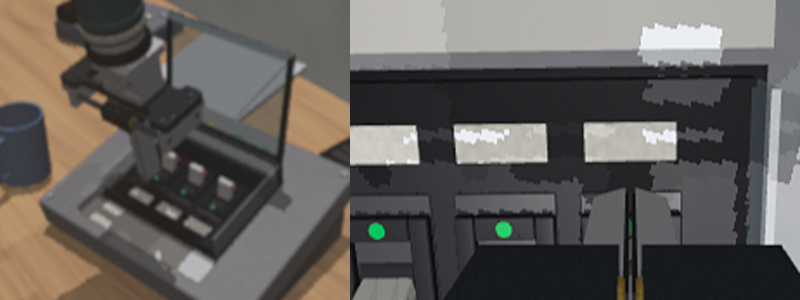

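All three handles stand in line, at (170,160), (197,175) and (225,190) in the side view, so the tripped one is on. Now the window: go up, over and behind it.

```bash
python3 - <<'E'
from h import *
plan([(-.03,.048,.2,0),(.155,.0,.2,0)],[6,10])
E
```

```text
[[0.0, -0.0, -0.75], [0.0, -0.0, -0.75], [0.0, -0.0, -0.75], [0.0, -0.0, -0.75], [0.0, -0.0, -0.75], [0.0, -0.0, -0.75], [-0.46, -0.12, 0.0], [-0.46, -0.12, 0.0]] [[0.0, 0.0, -0.0], [0.0, 0.0, -0.0], [0.0, 0.0, -0.0], [0.0, 0.0, -0.0], [0.0, 0.0, -0.0], [0.0, 0.0, -0.0], [0.0, 0.0, 0.0], [0.0, 0.0, 0.0]]
[[-0.46, -0.12, -0.0], [-0.46, -0.12, 0.0], [-0.46, -0.12, 0.0], [-0.46, -0.12, 0.0], [-0.46, -0.12, 0.0], [-0.46, -0.12, -0.0], [-0.46, -0.12, 0.0], [-0.46, -0.12, 0.0]] [[0.0, 0.0, 0.0], [0.0, 0.0, 0.0], [0.0, 0.0, 0.0], [0.0, 0.0, 0.0], [0.0, 0.0, 0.0], [0.0, 0.0, 0.0], [0.0, 0.0, 0.0], [0.0, 0.0, 0.0]]
```

Emit:
{"fn": "play_rows", "kwargs": {"translation": [[0,0,-0.75],[0,0,-0.75],[0,0,-0.75],[0,0,-0.75],[0,0,-0.75],[0,0,-0.75],[0,0,-0.05],[0,0,0]], "twist": [[0,0,0],[0,0,0],[0,0,0],[0,0,0],[0,0,0],[0,0,0],[0,0,0],[0,0,0]], "gripper": [-1,-1,-1,-1,-1,-1,-1,-1]}}

```text
time: 16.45
tool_pos: [0.4266, 0.0718, 0.4605]
ee_rot: [-3.142, 0.212, -2.917]
wrist_force: [-0.5, -0.7, -0.4]
width: 0.0006
finger_force: 0.0
```

```bash
python3 st.py; python3 - <<'E'
from h import *
for c in("side","top"):
  robot.snapshot(c)
  for n in("window_edge","window_hinge","handle_trip_top"):
    for d in robot.spot_point(n,c)[:1]: 
      t=Rf().inv().apply(np.array(d["centre"])-face(P,0,0,0)); print(c,n,(t*1000).round(1),round(d["score"],2),"phi",round(float(np.arctan2(t[2]-.032,.063-t[0])),3))
E
```

```text
[-29.2  48.1 201.9] 16.45 F uvn [-0.7 -0.6 -0.2] [-0.     0.002 -0.   ]
side window_edge [103.3   0.4 164.9] 0.94 phi 1.865
side window_hinge [60.9 -1.  32.5] 0.62 phi 0.243
side handle_trip_top [15.6 50.3 30.1] 0.5 phi -0.04
top window_edge [ 98.6   1.4 163.5] 0.97 phi 1.835
top window_hinge [63.6  1.  32.4] 0.91 phi 2.562
top handle_trip_top [ 8.1 46.5 22.7] 0.42 phi -0.167
```

Emit:
{"fn": "play_rows", "kwargs": {"translation": [[-0.46,-0.12,0],[-0.46,-0.12,0],[-0.46,-0.12,0],[-0.46,-0.12,0],[-0.46,-0.12,0],[-0.46,-0.12,0],[-0.46,-0.12,0],[-0.46,-0.12,0]], "twist": [[0,0,0],[0,0,0],[0,0,0],[0,0,0],[0,0,0],[0,0,0],[0,0,0],[0,0,0]], "gripper": [-1,-1,-1,-1,-1,-1,-1,-1]}}

```text
time: 17.65
tool_pos: [0.5764, 0.0664, 0.4902]
ee_rot: [3.141, 0.21, -2.917]
wrist_force: [-0.1, 0.0, 0.7]
width: 0.0007
finger_force: 0.0
```

Emit:
{"fn": "play_rows", "kwargs": {"translation": [[-0.46,-0.12,0],[-0.46,-0.12,0],[0,0,0],[0,0,0]], "twist": [[0,0,0],[0,0,0],[0,0,0],[0,0,0]], "gripper": [-1,-1,-1,-1]}}

```text
time: 18.05
tool_pos: [0.6128, 0.0651, 0.4974]
ee_rot: [3.141, 0.209, -2.917]
wrist_force: [-0.2, 0.4, -0.5]
width: 0.0004
finger_force: 0.0
```

```bash
python3 st.py; python3 - <<'E'
from h import *
def tp(phi,r=.120,e=.003):
  cu,cw=.063-r*np.cos(phi)+e*np.sin(phi), .032+r*np.sin(phi)+e*np.cos(phi)
  return (max(cu,.063-.138*np.cos(phi)+.003*np.sin(phi))+.009,0,cw,0)
wp=[(.150,0,.145,0)]+[tp(f) for f in np.arange(1.85,0.2,-.1)]
plan(wp,[4]+[1]*(len(wp)-1))
E
```

```text
[1.538e+02 2.000e-01 2.006e+02] 18.05 F uvn [-0.2  0.5 -0.5] [ 0.001 -0.001 -0.   ]
[[0.03, -0.0, 0.35], [0.03, -0.0, 0.35], [0.03, -0.0, 0.35], [0.03, -0.0, 0.35], [0.93, -0.0, -0.04], [0.33, 0.0, -0.08], [0.34, -0.0, -0.05], [0.34, 0.0, -0.02]] [[0.0, -0.0, -0.0], [0.0, -0.0, -0.0], [0.0, -0.0, -0.0], [0.0, -0.0, -0.0], [0.0, 0.0, 0.0], [0.0, 0.0, 0.0], [0.0, 0.0, 0.0], [0.0, 0.0, 0.0]]
[[0.3, 0.0, 0.01], [0.3, -0.0, 0.04], [0.29, 0.0, 0.07], [0.28, -0.0, 0.1], [0.27, -0.0, 0.13], [0.26, 0.0, 0.16], [0.24, -0.0, 0.18], [0.22, 0.0, 0.2]] [[0.0, 0.0, 0.0], [0.0, 0.0, 0.0], [0.0, 0.0, 0.0], [0.0, 0.0, 0.0], [0.0, 0.0, 0.0], [0.0, 0.0, 0.0], [0.0, 0.0, 0.0], [0.0, 0.0, 0.0]]
[[0.2, -0.0, 0.22], [0.18, 0.0, 0.24], [0.15, -0.0, 0.26], [0.12, -0.0, 0.27], [0.1, 0.0, 0.28]] [[0.0, 0.0, 0.0], [0.0, 0.0, 0.0], [0.0, 0.0, 0.0], [0.0, 0.0, 0.0], [0.0, 0.0, 0.0]]
```

Emit:
{"fn": "play_rows", "kwargs": {"translation": [[0.03,0,0.35],[0.03,0,0.35],[0.03,0,0.35],[0.03,0,0.35],[0.23,0,0],[0.23,0,-0.01],[0.23,0,-0.01],[0.23,0,-0.02]], "twist": [[0,0,0],[0,0,0],[0,0,0],[0,0,0],[0,0,0],[0,0,0],[0,0,0],[0,0,0]], "gripper": [-1,-1,-1,-1,-1,-1,-1,-1]}}

```text
time: 18.85
tool_pos: [0.5831, 0.0584, 0.4375]
ee_rot: [-3.141, 0.213, -2.917]
wrist_force: [1.3, -0.0, 0.7]
width: 0.0006
finger_force: 0.5
```

Emit:
{"fn": "play_rows", "kwargs": {"translation": [[0.33,0,-0.08],[0.34,0,-0.05],[0.34,0,-0.02],[0.3,0,0.01],[0.3,0,0.04]], "twist": [[0,0,0],[0,0,0],[0,0,0],[0,0,0],[0,0,0]], "gripper": [-1,-1,-1,-1,-1]}}

```text
time: 19.35
tool_pos: [0.5208, 0.0441, 0.4282]
ee_rot: [-3.141, 0.214, -2.917]
wrist_force: [0.3, 0.5, 0.3]
width: 0.0001
finger_force: 0.3
```

```bash
python3 st.py; python3 - <<'E'
from h import *
for c in("side","top"):
  robot.snapshot(c)
  for n in("window_edge",):
    for d in robot.spot_point(n,c)[:1]: 
      t=Rf().inv().apply(np.array(d["centre"])-face(P,0,0,0)); print(c,n,(t*1000).round(1),round(d["score"],2),"phi",round(float(np.arctan2(t[2]-.032,.063-t[0])),3))
E
```

```text
[ 48.1  -0.  152.5] 19.35 F uvn [0.5 0.4 0.2] [-0.001  0.004 -0.   ]
side window_edge [ 32.6  -0.4 165.2] 0.93 phi 1.346
```

Emit:
{"fn": "play_rows", "kwargs": {"translation": [[0.29,0,0.07],[0.28,0,0.1],[0.27,0,0.13],[0.26,0,0.16],[0.24,0,0.18],[0.22,0,0.2]], "twist": [[0,0,0],[0,0,0],[0,0,0],[0,0,0],[0,0,0],[0,0,0]], "gripper": [-1,-1,-1,-1,-1,-1]}}

```text
time: 20.15
tool_pos: [0.4694, 0.0323, 0.3815]
ee_rot: [-3.141, 0.212, -2.917]
wrist_force: [-0.4, 0.6, 1.1]
width: 0.0001
finger_force: 0.2
```

Emit:
{"fn": "play_rows", "kwargs": {"translation": [[0.2,0,0.22],[0.18,0,0.24],[0.15,0,0.26],[0,0,0]], "twist": [[0,0,0],[0,0,0],[0,0,0],[0,0,0]], "gripper": [-1,-1,-1,-1]}}

```text
time: 20.55
tool_pos: [0.4541, 0.0291, 0.3461]
ee_rot: [3.14, 0.206, -2.918]
wrist_force: [0.1, 0.1, -0.2]
width: 0.0008
finger_force: 0.0
```

```bash
python3 st.py; python3 - <<'E'
from h import *
for c in("side","top"):
  robot.snapshot(c)
  for n in("window_edge",):
    for d in robot.spot_point(n,c)[:1]: 
      t=Rf().inv().apply(np.array(d["centre"])-face(P,0,0,0)); print(c,n,(t*1000).round(1),round(d["score"],2),"phi",round(float(np.arctan2(t[2]-.032,.063-t[0])),3))
E
```

```text
[-37.3   0.7  86.5] 20.55 F uvn [ 0.1  0.  -0.2] [ 0.002 -0.004 -0.001]
side window_edge [-61.5  -0.3  93.6] 0.72 phi 0.459
```

Emit:
{"fn": "play_rows", "kwargs": {"translation": [[0.08,0,0.25],[0.08,0,0.25],[0.04,0,0.25],[0.02,0,0.2],[0,0,0.1],[0,0,0]], "twist": [[0,0,0],[0,0,0],[0,0,0],[0,0,0],[0,0,0],[0,0,0]], "gripper": [-1,-1,-1,-1,-1,-1]}}

```text
time: 21.35
tool_pos: [0.4549, 0.0292, 0.3044]
ee_rot: [3.141, 0.209, -2.917]
wrist_force: [-0.6, -0.1, 0.5]
width: 0.0006
finger_force: 0.0
```

```bash
python3 st.py
```

```text
[-44.8   0.5  45.5] 21.35 F uvn [-0.5  0.   0.6] [ 0.001 -0.001 -0.   ]
```

Emit:
{"fn": "play_rows", "kwargs": {"translation": [[0,0,0.06],[0,0,0.06],[0,0,0.06],[0,0,0.02],[0,0,0.02],[0,0,0]], "twist": [[0,0,0],[0,0,0],[0,0,0],[0,0,0],[0,0,0],[0,0,0]], "gripper": [-1,-1,-1,-1,-1,-1]}}

```text
time: 21.95
tool_pos: [0.4568, 0.0296, 0.2968]
ee_rot: [3.141, 0.211, -2.917]
wrist_force: [0.4, -1.9, -0.0]
width: 0.0006
finger_force: 0.0
```

Emit:
{"fn": "play_rows", "kwargs": {"translation": [[0,0,0.02],[0,0,0.02],[0,0,0]], "twist": [[0,0,0],[0,0,0],[0,0,0]], "gripper": [-1,-1,-1]}}

```text
time: 22.25
tool_pos: [0.4571, 0.0296, 0.2953]
ee_rot: [3.141, 0.21, -2.917]
wrist_force: [-0.3, -0.8, 0.5]
width: 0.0006
finger_force: 0.0
```

```bash
python3 st.py
```

```text
[-44.1   0.3  36.1] 22.25 F uvn [-0.3 -0.7  0.6] [ 0.  0. -0.]
```

Continue gently until the force rises.

Emit:
{"fn": "play_rows", "kwargs": {"translation": [[0,0,0.02],[0,0,0.02],[0,0,0.02],[0,0,0]], "twist": [[0,0,0],[0,0,0],[0,0,0],[0,0,0]], "gripper": [-1,-1,-1,-1]}}

```text
time: 22.65
tool_pos: [0.4574, 0.0297, 0.2946]
ee_rot: [-3.142, 0.211, -2.917]
wrist_force: [-5.0, -0.6, 8.8]
width: 0.0005
finger_force: 4.8
```

Emit:
{"fn": "play_rows", "kwargs": {"translation": [[0,0,0.02],[0,0,0.02],[0,0,0]], "twist": [[0,0,0],[0,0,0],[0,0,0]], "gripper": [-1,-1,-1]}}

```text
time: 22.95
tool_pos: [0.4575, 0.0298, 0.2945]
ee_rot: [-3.141, 0.211, -2.916]
wrist_force: [-10.8, -1.1, 15.5]
width: 0.0004
finger_force: 8.6
```

```bash
python3 st.py
```

```text
[-43.8   0.2  35.3] 22.95 F uvn [-7.3  1.3 17.4] [-0.     0.001  0.   ]
```

Emit:
{"fn": "play_rows", "kwargs": {"translation": [[0,0,-0.1],[0,0,-0.5],[0,0,-0.8],[0,0,-0.8],[0,0,-0.8],[0.5,0,-0.5],[0.8,0,-0.5],[0,0,0]], "twist": [[0,0,0],[0,0,0],[0,0,0],[0,0,0],[0,0,0],[0,0,0],[0,0,0],[0,0,0]], "gripper": [-1,-1,-1,-1,-1,-1,-1,-1]}}

```text
time: 23.75
tool_pos: [0.3738, 0.0108, 0.44]
ee_rot: [-3.139, 0.216, -2.918]
wrist_force: [-0.4, -0.3, -0.2]
width: 0.0003
finger_force: 0.0
```

Emit:
{"fn": "play_rows", "kwargs": {"translation": [[0.9,0,0],[0.9,0,0],[0,0,0]], "twist": [[0,0,0],[0,0,0],[0,0,0]], "gripper": [-1,-1,-1]}}

```text
time: 24.05
tool_pos: [0.3052, -0.0048, 0.4204]
ee_rot: [3.141, 0.209, -2.919]
wrist_force: [-0.1, -0.0, -0.0]
width: 0.0005
finger_force: 0.0
```

```bash
python3 st.py; python3 - <<'E'
from h import *
for c in("side","top"):
  robot.snapshot(c)
  for n in("window_edge","handle_trip_top"):
    for d in robot.spot_point(n,c)[:1]: 
      t=Rf().inv().apply(np.array(d["centre"])-face(P,0,0,0)); print(c,n,(t*1000).round(1),round(d["score"],2),"phi",round(float(np.arctan2(t[2]-.035,.063-t[0])),3))
  for n in("mug","mouse","radio"):
    print(n,[np.round(d["centre"],3) for d in robot.spot_point(n,c)[:1]])
a=robot.snapshot("side")[:,:,::-1][100:270,200:420]; a=cv2.resize(a,(440,340),interpolation=cv2.INTER_CUBIC)
b=robot.snapshot("top")[:,:,::-1][140:280,230:410]; b=cv2.resize(b,(360,340),interpolation=cv2.INTER_CUBIC)
cv2.imwrite("pics/f.png",np.hstack([a,b]))
E
```

```text
[-170.6    0.5  191. ] 24.05 F uvn [-0.1  0.  -0. ] [ 0.    -0.001 -0.002]
side window_edge [-77.   -0.5  33.5] 0.93 phi -0.011
mug [array([ 0.424,  0.323, -0.004])]
mouse [array([ 0.554, -0.211, -0.003])]
radio []
top window_edge [-77.4  -1.2  35.9] 0.74 phi 0.007
top handle_trip_top [ 107.7 -256.3  -94.9] 0.55 phi -1.902
mug [array([ 0.418,  0.324, -0.002])]
mouse [array([ 0.555, -0.214,  0.   ])]
radio [array([ 0.725, -0.17 ,  0.003])]
```

View pics/f.png

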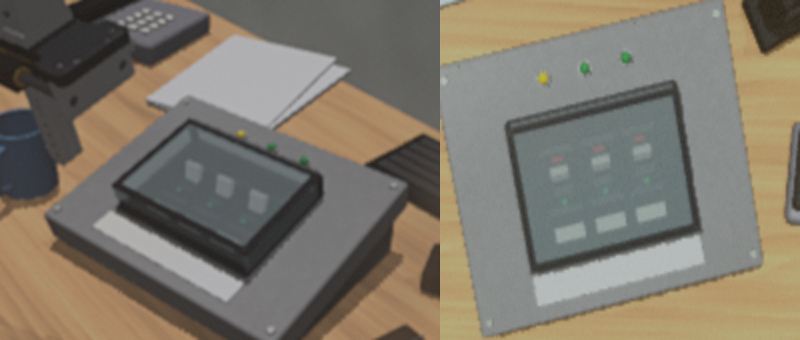

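The window is shut, with the edge measured at 0 ± 0.01 rad. The three handles are in line at (559,172), (600,161) and (642,150), and the bystanders have not moved. I'm handing it in.

```bash
python3 -c "
from bench import robot
print(robot.close_job())"
```

```text
the job is handed in; nothing more can be done
None
```

The tripped breaker is re-latched and back on, the window is shut, the last pictures show the other two breakers still on and the mug, mouse and radio where they were, and the job is handed in; no verdict was shown.

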